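Sweep mounted lenses through the gate into the slot of a loading tray

TASK

With a fingertip, gently sweep the three brass-ringed lenses across the loading tray and through its narrow gate, one at a time, so that all three lie flat in single file down in the blue slot; then push the orange tab to slide the shutter fully shut behind them. Only push: do not lift or tip up any lens, and leave the black lens barrel where it stands on the tray.

Things in the scene. Friction and masses are not known exactly. Their poses are not given: they have to be found in the camera images.
- gate (a point): centre of the gate between the two posts, at deck level (12 mm above the bench). Axes: x the way the lenses are swept, on into the slot; y across the tray; z up; below, lengths along x and y are meant from here. The gate is 38 mm wide (y -19 to 19 mm) from x = -13 to 8 mm; its posts and guides rise 16 mm above the deck. The shutter blade crosses it at x = 0
- tray: grey and aluminium loading tray, fixed to the bench; origin under the gate's centre at bench level, axes as the gate's. It spans x -140 to 120 mm, y -78 to 78 mm. Its grey deck is level, 12 mm above the bench
- deck (a point): middle of the deck where the lenses start (x -120 to -58 mm, y -38 to 38 mm), at its surface, x = -85 mm. Its back and side edges (x = -140 mm, y = +-78 mm) are open, with no rim. Two slanting fences, 10 mm high, narrow it from y = +-76 mm at x = -40 mm to the gate at x = -13 mm
- slot_lip (a point): middle of the slot's mouth, at deck level, x = 8 mm, where the deck steps down 4 mm to the slot's blue felt floor. The slot is 38 mm wide, with flat deck-level shoulders on both sides. A lens in it stands 6 mm above deck level, and has dropped in fully once its centre is 15 mm past this lip
- slot_end (a point): middle of the slot's closed end, at deck level, 104 mm past the lip (x = 112 mm); the stop there rises 6 mm above the deck. Three lenses fit in a row with 14 mm to spare; one that is swept in pushes those before it along
- lens_a (a point): one of three identical loose mounted lenses: a flat round brass ring 30 mm across and 10 mm high with glass set into its top, 25 g, lying flat with the glass up; this point is its centre, half-way up (5 mm above what it lies on). It slides easily on the tray
- lens_b (a point): one of three identical loose mounted lenses: a flat round brass ring 30 mm across and 10 mm high with glass set into its top, 25 g, lying flat with the glass up; this point is its centre, half-way up (5 mm above what it lies on). It slides easily on the tray
- lens_c (a point): one of three identical loose mounted lenses: a flat round brass ring 30 mm across and 10 mm high with glass set into its top, 25 g, lying flat with the glass up; this point is its centre, half-way up (5 mm above what it lies on). It slides easily on the tray
- shutter_tab (a point): centre of the orange push tab on top of the sliding shutter: 18 mm along the gate's x, 12 mm along its y, 16 mm high, its lower edge 17 mm and its top 33 mm above the deck; it runs over guides 16 mm high. The shutter is a 3 mm steel blade that slides across the gate at the gate's x = 0. The tab stands on the gate's -y side, at y = -27 mm with the shutter shut and at -77 mm with it fully open; push it towards +y to shut
- shutter (a joint): opening of the shutter, m: 0 = fully shut, 0.050 = fully open; it starts at 0.040 to 0.050, clear of the gate. It moves with about 1 N and stays where it is left
- barrel (a point): centre (half-way up) of the loose black lens barrel, 41 x 46 mm and 23 mm high, which stands on the tray's shoulder on the +y side of the slot; to be left alone
- mounted_lens_a: the whole lens of point lens_a; origin at the middle of its underside
- mounted_lens_b: the whole lens of point lens_b; origin at the middle of its underside
- mounted_lens_c: the whole lens of point lens_c; origin at the middle of its underside
Mind the look-alikes: they are no part of the job. Leave any turquoise look-alike of the mounted_lens_a alone.

How it is judged (in metres and radians):
On the way, in this order (a step that is already met when the one before it is completed fails the run):
1. a first lens lies in the slot (((x of lens_a in the frame of gate between 0.02 and 0.099 m and y of lens_a in the frame of gate between -0.0075 and 0.0075 m and z of lens_a in the frame of gate below 0.003 m) or (x of lens_b in the frame of gate between 0.02 and 0.099 m and y of lens_b in the frame of gate between -0.0075 and 0.0075 m and z of lens_b in the frame of gate below 0.003 m) or (x of lens_c in the frame of gate between 0.02 and 0.099 m and y of lens_c in the frame of gate between -0.0075 and 0.0075 m and z of lens_c in the frame of gate below 0.003 m))), for 0.1 s.
2. a second lens has followed it into the slot ((((x of lens_a in the frame of gate between 0.02 and 0.099 m and y of lens_a in the frame of gate between -0.0075 and 0.0075 m and z of lens_a in the frame of gate below 0.003 m) and (x of lens_b in the frame of gate between 0.02 and 0.099 m and y of lens_b in the frame of gate between -0.0075 and 0.0075 m and z of lens_b in the frame of gate below 0.003 m)) or ((x of lens_a in the frame of gate between 0.02 and 0.099 m and y of lens_a in the frame of gate between -0.0075 and 0.0075 m and z of lens_a in the frame of gate below 0.003 m) and (x of lens_c in the frame of gate between 0.02 and 0.099 m and y of lens_c in the frame of gate between -0.0075 and 0.0075 m and z of lens_c in the frame of gate below 0.003 m)) or ((x of lens_b in the frame of gate between 0.02 and 0.099 m and y of lens_b in the frame of gate between -0.0075 and 0.0075 m and z of lens_b in the frame of gate below 0.003 m) and (x of lens_c in the frame of gate between 0.02 and 0.099 m and y of lens_c in the frame of gate between -0.0075 and 0.0075 m and z of lens_c in the frame of gate below 0.003 m)))), for 0.1 s.
3. the third lens has followed, all three in the slot (x of lens_a in the frame of gate between 0.02 and 0.099 m and y of lens_a in the frame of gate between -0.0075 and 0.0075 m and z of each of lens_a, lens_b, lens_c in the frame of gate below 0.003 m and x of lens_b in the frame of gate between 0.02 and 0.099 m and y of lens_b in the frame of gate between -0.0075 and 0.0075 m and x of lens_c in the frame of gate between 0.02 and 0.099 m and y of lens_c in the frame of gate between -0.0075 and 0.0075 m), for 0.1 s.
4. the shutter is shut behind them (all of step 3 and value of joint shutter below 0.004 m), for 0.2 s.
At the end, for the whole second after the job is handed in: All three lenses lie flat (within 7 degrees) and at rest in the slot, dropped below deck level (their centres 20 to 99 mm past the gate's centre, not more than 3 mm above the deck), the shutter is within 4 mm of shut, and the barrel stands within 15 mm of where it was (all of step 4 and linear speed of each of mounted_lens_a, mounted_lens_b, mounted_lens_c below 0.01 m/s and angle between each of lens_a, lens_b, lens_c's own z axis and vertical below 0.12 rad and distance of barrel from where it was at the start of the episode below 0.015 m); the robot touches nothing.
It fails at once if a lens is lifted (z of any of lens_a, lens_b, lens_c in the frame of gate above 0.015 m).
It fails at once if a lens is tipped up (over 35 degrees) (angle between any of lens_a, lens_b, lens_c's own z axis and vertical above 0.61 rad).
It fails at once if a lens is pushed harder than 25 N (contact force between any of the fingers, the arm and mounted_lens_a above 25 N or contact force between any of the fingers, the arm and mounted_lens_b above 25 N or contact force between any of the fingers, the arm and mounted_lens_c above 25 N).
It fails at once if the lens barrel is moved more than 15 mm (distance of barrel from where it was at the start of the episode above 0.015 m).
It also fails if it takes over 72 s, if anything falls off the work surface, if the arm or the gripper's body presses on something with over 40 N, if the wrist force passes 120 N, or if a joint passes its speed limit or range.

ROBOT

A 7-joint arm with a two-finger parallel gripper is mounted at the origin on a cart in front of the work surface, level with it; the furniture and walls round the work are solid. World frame = base frame: x ahead of the robot, y to its left, z up, the work surface at z = 0. Lengths are in m, angles in degrees, forces in N, time in s.
With the tool pointing down it reaches from about 0.425 to 0.875 m from the base axis. Payload 4.7 kg.
Tool frame: the origin (TCP) lies midway between the tips of the shut fingers; the grasp point (between the pads) lies 19 mm behind it; z points along the fingers, y is the direction in which the jaws open and shut (so a half turn about z gives the same grasp; the last joint's range is limited). The gripper opens to 87 mm and grips with 3 to 60 N. Pads are 19 mm wide; open, the fingers measure 117 mm over their backs; the gripper's body (75 mm by 190 mm) begins 51 mm behind the grasp point.
Start: joints at [64.406, 18.392, -4.016, 83.108, 1.295, 78.541, -3.26], TCP at [0.289, -0.582, 0.223] pointing down, gripper open.
Joint ranges: [-163.93, 163.93], [-17.29, 119.83], [-79.2, 71.16], [3.27, 140.29], [-89.18, 269.18], [5.43, 117.66], [-154.24, 154.24]. Speed limits (degrees/s): [147.25, 147.25, 180, 180, 180, 180, 180].

INTERFACE

Orientations are given as [roll, pitch, yaw] about the fixed x, y, z axes, in that order (R = Rz(yaw) Ry(pitch) Rx(roll)).
In Python, from cell import env gives the robot as it stands.
- The arm moves only by the tool apply_moves, never from a script. Its argument "targets" is a list of rows, each a list of 2 entries, a list of its own where there are three numbers: the shift along the world's x, y, z in mm, then the turn, a rotation vector about the world's x, y, z in rad. A call has 1 to 8 rows; each row is the pose to reach, as a shift and turn from the pose commanded when the call began; what a row does not reach only later rows make up. A row lasts 1/10 s, in which the tool goes at most 50 mm and 8.59 degrees, less where a joint would pass 70% of its speed; a pose out of reach is approached as far as the arm can. A call with a gripper value outside its range is refused whole. "hand" is the finger opening in mm, from 0 to 87, set as the call begins (left out, the last holds). The fingers move at their own pace and stop on an object; "squeeze" is the grip in N (left out, the last holds). Time passes only in rows, so rows that repeat a pose let the fingers close. It gives the time, the measured TCP pose, the force and the opening at its end, in the units of the state.
- env.get_obs(): the state, without advancing time (a new reading comes with each control period).
- env.read_camera(name): name is "scene" or "top" or "wrist"; returns a dict with "image" (480x640x3 uint8, red, green, blue), "camera_matrix" (3x3 intrinsics, pixels), "camera_from_world" (4x4, takes a point from world to camera coordinates); the wrist camera has in their place "mount" (4x4, takes a point from camera to tool coordinates, whose origin is the TCP and whose axes are the flange's). Camera axes: x right, y down, z forward; pixel columns grow to the right and rows downward; lengths in m; the calibration is good to about 2 mm. The wrist camera is an equidistant fisheye: a pixel r from the principal point sees the ray r / f radians off the axis. A picture is of the moment at which its call begins: read the wrist's pose just before it. There is no depth.
- env.sign_off(): hands the job in, once; it reports no verdict.
Trained networks look in a picture, given as the dict that the camera call returned (one of the last four; its "shot" number tells which), for a name from the list of things; names that differ only in an ending like _2 or _b are one class to them, and where a whole thing is asked for, a point or a joint stands for the part that bears it (a point fixed in the world has none). Each returns a list of dicts, best first, with "conf" (0 to 1); they miss things now and then, are a little off and sometimes report something else, mostly with a low value. They report only what shows in the picture. A call takes as long as a camera call. They do not tell look-alikes from the thing itself.
- env.regions_of(picture, target): "region" (480x640 bool, what is visible of it) and "rect" ([left, top, right, bottom] in pixels, round what is visible of it).
The state is a dict: "time_s": time; "qpos": joint angles; "joint_velocities": joint speeds; "effort": joint torques, N m; "tool_pos": TCP position; "tool_rot": TCP orientation; "force": force on the tool from outside, world axes, zero at the start; "wrist_torque": the same for the moment, N m; "grip_width": finger opening in m.
Only numpy, scipy, OpenCV 4.12 (cv2) and the standard library are available. Lean on these libraries where they do the work, as an engineer would, in place of code of your own. Each camera call takes 0.05 s, during which the arm holds its last target. There are 200 camera calls.

## Working session

There is one attempt and no reset: what is moved stays moved. The work goes in short steps, Python scripts to look and compute and a tool call to move; the robot and the scene stay as the last step left them, time stands still between calls to the robot, and variables do not carry over. Pictures are saved under pics/ and viewed, about 8 in all and at most 12, crops included, and the job is handed in when it is done.

Besides the shell and the picture viewer there is one more tool, called by a JSON object that holds its "fn" and its "kwargs", one argument or row to a line. apply_moves: Moves the arm, as the interface text tells. Its arguments: {"type":"object","properties":{"targets":{"type":"array","items":{"type":"array"}},"hand":{"type":"number"},"squeeze":{"type":"number"}},"required":["targets"]}

```bash
mkdir -p pics; cat > h.py <<'E'
import numpy as np, cv2
from cell import env
def ray(p,uv):
    K=p["camera_matrix"];T=np.array(p["camera_from_world"]);R=T[:3,:3];c=-R.T@T[:3,3]
    d=R.T@np.linalg.inv(K)@np.array([uv[0],uv[1],1.]);return c,d
def onz(p,uv,z):
    c,d=ray(p,uv);return c+d*(z-c[2])/d[2]
def proj(p,X):
    T=np.array(p["camera_from_world"]);q=p["camera_matrix"]@(T[:3,:3]@np.array(X)+T[:3,3]);return q[:2]/q[2]
def save(p,n,crop=None,s=1):
    im=p["image"][:,:,::-1]
    if crop: l,t,r,b=crop;im=im[t:b,l:r]
    cv2.imwrite("pics/"+n,cv2.resize(im,None,fx=s,fy=s,interpolation=cv2.INTER_CUBIC))
E
python3 - <<'E'
from h import *
print(env.get_obs())
for n in("top","scene"):
    p=env.read_camera(n);save(p,n+"0.png")
    for t in("mounted_lens_a","shutter_tab","barrel","tray"):
        for r in env.regions_of(p,t)[:6]:
            m=r["region"];ys,xs=np.nonzero(m);z={"mounted_lens_a":.022,"shutter_tab":.045,"barrel":.035,"tray":.012}[t]
            c=np.array([xs.mean(),ys.mean()]);print(n,t,round(r["conf"],2),r["rect"],c.round(1),onz(p,c,z).round(4),p["image"][m].mean(0).round())
E
```

```text
{'time_s': 0.0, 'qpos': array([64.40846735, 18.43819289, -4.01509159, 83.17496569,  1.29374558,
       78.54067681, -3.2597329 ]), 'joint_velocities': array([ 0.01726026, -0.0021446 ,  0.01770977,  0.13580181,  0.03112034,
        0.0867966 , -0.02453301]), 'effort': array([-6.54580867e-05, -4.91294789e+01, -4.04130695e-01, -3.12522089e+01,
       -6.39413833e-02,  4.38973715e-02,  1.72577943e-04]), 'tool_pos': array([ 0.2887173 , -0.58174049,  0.22147071]), 'tool_rot': array([-1.79891336e+02,  4.68425811e-03,  2.64008874e+01]), 'force': array([-0.56835924, -0.83758336,  0.55641243]), 'wrist_torque': array([ 0.00238596,  0.0094631 , -0.00571005]), 'grip_width': 0.08684492877322468}
top mounted_lens_a 0.83 [337.1, 264.5, 356.0, 286.9] [345.1 271.5] [0.4948 0.0355 0.022 ] [138. 133. 112.]
top mounted_lens_a 0.79 [303.8, 235.7, 323.8, 254.7] [312.8 246.5] [0.5321 0.0847 0.022 ] [137. 132. 110.]
top mounted_lens_a 0.7 [236.9, 279.9, 257.5, 298.5] [246.5 287.1] [0.4692 0.1831 0.022 ] [ 57. 149. 149.]
top mounted_lens_a 0.56 [337.9, 218.7, 356.9, 238.2] [346.7 227.4] [0.5621 0.0337 0.022 ]
[... 696 characters left out ...]
8, 264.8, 203.4] [255.7 196.8] [0.5233 0.2052 0.022 ] [ 47. 122. 118.]
scene mounted_lens_a 0.71 [299.0, 233.0, 316.3, 251.5] [304.6 241.9] [0.528  0.0786 0.022 ] [122. 111.  88.]
scene mounted_lens_a 0.53 [222.6, 219.5, 243.6, 237.5] [233.7 227.4] [0.4608 0.1664 0.022 ] [ 42. 122. 118.]
scene shutter_tab 0.49 [292.1, 300.9, 303.9, 316.5] [296.7 307.3] [ 0.4414 -0.0288  0.045 ] [139.  77.  28.]
scene barrel 0.9 [385.7, 285.6, 417.9, 318.3] [401.5 301.4] [ 0.5599 -0.0947  0.035 ] [53. 51. 50.]
scene barrel 0.67 [333.6, 246.9, 350.7, 264.3] [342.2 252.5] [0.5512 0.0197 0.035 ] [122. 111.  88.]
scene tray 0.94 [256.1, 221.9, 446.5, 396.8] [348.7 306.8] [ 0.5112 -0.0471  0.012 ] [108. 109. 115.]
```

```bash
python3 - <<'E'
from h import *
im=cv2.imread("pics/top0.png")[170:340,190:490];cv2.imwrite("pics/top0c.png",cv2.resize(im,None,fx=2.66,fy=2.66,interpolation=cv2.INTER_CUBIC))
E
```

```text
(no output)
```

View pics/top0c.png

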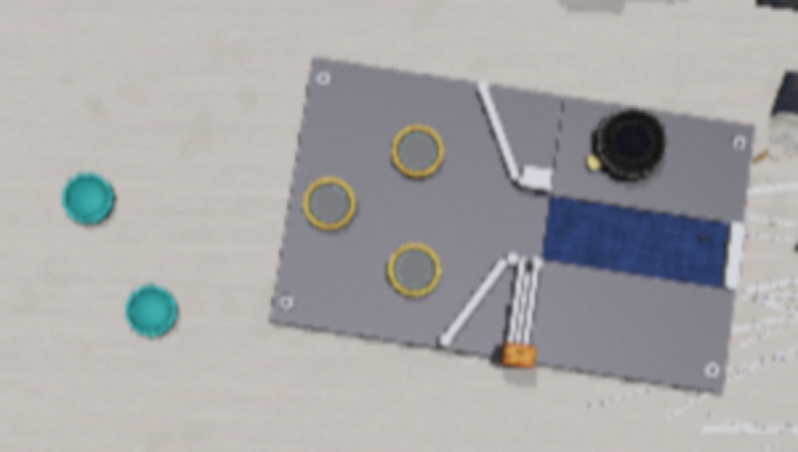

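View pics/scene0.png

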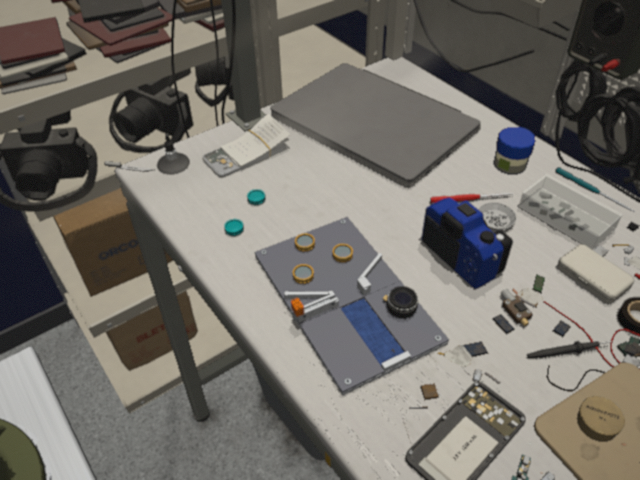

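The crop of the top view shows three brass-ringed lenses, at crop px (418,151), (330,203) and (414,269). The two turquoise caps at (88,198) and (152,311) are the look-alikes and lie off the tray, so I leave those. The orange tab is at (519,355) and the barrel at (630,145). Next I fit the tray pose.

```bash
cat >> h.py <<'E'
def fit(A,B): # tray 2d A -> world 2d B
    a=A-A.mean(0);b=B-B.mean(0);th=np.arctan2((a[:,0]*b[:,1]-a[:,1]*b[:,0]).sum(),(a*b).sum())
    R=np.array([[np.cos(th),-np.sin(th)],[np.sin(th),np.cos(th)]]);return R,B.mean(0)-R@A.mean(0),th
E
python3 - <<'E'
from h import *
p=env.read_camera("top")
crop=np.array([[313,58],[754,127],[722,393],[271,322],[547,197],[543,261],[731,222],[724,287]])
uv=(crop+.5)/2.66+[190,170]-.5
A=np.array([[-140,78],[120,78],[120,-78],[-140,-78],[8,19],[8,-19],[112,19],[112,-19.]])/1e3
B=np.array([onz(p,q,.012)[:2] for q in uv])
R,t,th=fit(A,B);print(t,np.degrees(th),((A@R.T+t-B)*1e3).round(1).tolist())
np.savez("tray.npz",R=R,t=t,th=th)
for r in env.regions_of(p,"mounted_lens_a")[:6]:
    m=r["region"];l,tp,rr,b=r["rect"];ys,xs=np.nonzero(m)
    if rr-l>50: continue
    for c in([xs.mean(),ys.mean()],[(l+rr)/2,(tp+b)/2]):
        w=onz(p,c,.019)[:2];print(round(r["conf"],2),w.round(4),((w-t)@R*1e3).round(1),p["image"][m].mean(0).round()[0])
c=(np.array([519,355])+.5)/2.66+[190,170]-.5
w=onz(p,c,.045)[:2];print("tab",w,(w-t)@R*1e3)
for g in[(-120,0),(0,0),(40,0)]: print(g,R@np.array(g)/1e3+t)
E
```

```text
[ 0.52276413 -0.03283242] -97.97322961021858 [[-0.1, 0.2], [1.0, -0.7], [-0.3, -1.1], [-0.5, 0.7], [0.9, -1.9], [0.3, 0.9], [-0.6, 0.8], [-0.7, 1.1]]
0.89 [0.5331 0.2219] [-253.7  -25.1] 58.0
0.89 [0.5336 0.2201] [-252.   -24.3] 58.0
0.81 [0.4952 0.0349] [-63.3 -36.7] 139.0
0.81 [0.4906 0.0355] [-63.3 -41.3] 139.0
0.72 [0.5631 0.0338] [-71.6  30.7] 135.0
0.72 [0.5617 0.0357] [-73.2  29.1] 135.0
0.69 [0.5325 0.0839] [-117.    -6.6] 138.0
0.69 [0.5339 0.082 ] [-115.2   -4.9] 138.0
0.59 [0.47   0.1838] [-207.2  -82.3] 58.0
0.59 [0.4693 0.1807] [-204.1  -82.5] 58.0
tab [ 0.44749098 -0.02153174] [ -0.75026129 -76.11300947]
(-120, 0) [0.53940938 0.08600754]
(0, 0) [ 0.52276413 -0.03283242]
(40, 0) [ 0.51721572 -0.07244574]
```

{"fn": "apply_moves", "kwargs": {
  "targets": [
    [[15,41,0],[0,0,-0.1]],
    [[30,82,0],[0,0,-0.2]],
    [[45,123,0],[0,0,-0.3]],
    [[60,165,0],[0,0,-0.4]],
    [[75,206,0],[0,0,-0.5]],
    [[90,247,0],[0,0,-0.6]],
    [[105,289,0],[0,0,-0.6]],
    [[120,330,0],[0,0,-0.6]]
  ],
  "hand": 0
}}

```text
time_s: 1.4
tool_pos: [0.4095, -0.2504, 0.2229]
tool_rot: [180.0, -0.0, -8.0]
force: [-0.3, -0.8, 0.3]
grip_width: 0.0308
```

{"fn": "apply_moves", "kwargs": {
  "targets": [
    [[12,42,0],[0,0,0]],
    [[24,84,-10],[0,0,0]],
    [[36,127,-20],[0,0,0]],
    [[48,169,-40],[0,0,0]],
    [[60,212,-60],[0,0,0]],
    [[72,254,-80],[0,0,0]],
    [[84,297,-100],[0,0,0]],
    [[94,338,-120],[0,0,0]]
  ]
}}

```text
time_s: 2.2
tool_pos: [0.5036, 0.0876, 0.1024]
tool_rot: [-180.0, -0.1, -8.0]
force: [1.3, -0.9, -0.4]
grip_width: 0.0006
```

```bash
cat >> h.py <<'E'
Z=np.load("tray.npz");R0,t0=Z["R"],Z["t"]
def tr(w): return (np.array(w[:2])-t0)@R0*1e3
def wd(a): return (R0@(np.array(a)/1e3))*1e3
def lenses(p,z=.022):
    out=[]
    for r in env.regions_of(p,"mounted_lens_a"):
        m=r["region"];l,tp,rr,b=r["rect"];ys,xs=np.nonzero(m)
        if rr-l>50 or p["image"][m].mean(0)[0]<90: continue
        out.append((round(r["conf"],2),tr(onz(p,[(l+rr)/2,(tp+b)/2],z)).round(1),tr(onz(p,[xs.mean(),ys.mean()],z)).round(1)))
    return out
E
python3 - <<'E'
from h import *
o=env.get_obs();print(o["time_s"],o["tool_pos"],o["tool_rot"],tr(o["tool_pos"]),o["grip_width"])
crop=np.array([[414,269],[418,151],[330,203]]);p=env.read_camera("top")
for q in (crop+.5)/2.66+[190,170]-.5: print(tr(onz(p,q,.022)))
print(lenses(p));save(p,"top1.png")
q=env.read_camera("wrist");save(q,"w1.png");print(q["camera_matrix"],q["mount"])
np.savez("w.npz",im=q["image"],K=q["camera_matrix"],M=q["mount"],pos=o["tool_pos"],rot=o["tool_rot"])
E
```

```text
2.2 [0.50363701 0.0876216  0.10236032] [-1.79990076e+02 -8.89908090e-02 -7.98127686e+00] [-116.63645036  -35.65044782] 0.0005878253041294219
[-63.66931664 -36.05604823]
[-71.34017617  31.2637644 ]
[-116.45543907   -6.1326811 ]
[]
[[371.64829954   0.         323.54895983]
 [  0.         371.64829954 237.09970485]
 [  0.           0.           1.        ]] [[-1.13423169e-03 -9.61802321e-01 -2.73742597e-01  7.55041616e-02]
 [ 9.99999234e-01 -1.22641886e-03  1.65636195e-04  7.89598330e-04]
 [-4.95032360e-04 -2.73742200e-01  9.61802975e-01 -1.62700610e-01]
 [ 0.00000000e+00  0.00000000e+00  0.00000000e+00  1.00000000e+00]]
```

View pics/w1.png

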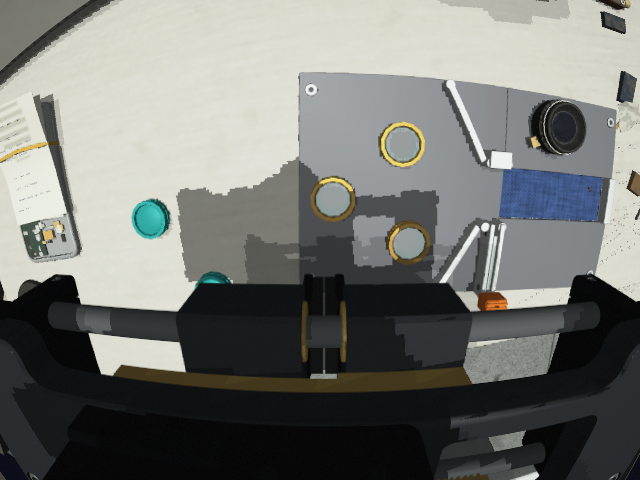

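The wrist view shows the three brass lenses at (402,145), (333,199) and (409,243), the tab at (492,301), the slot at (550,195), and the shut fingertips at about (323,290). I'll localise from this view as a cross-check.

```bash
cat >> h.py <<'E'
from scipy.spatial.transform import Rotation as Ro
def wz(o,q,uv,z):
    K,M=q["camera_matrix"],np.array(q["mount"]);d=np.array([uv[0]-K[0,2],uv[1]-K[1,2]]);r=np.hypot(*d);a=r/K[0,0]
    v=np.array([*(d/r*np.sin(a)),np.cos(a)]);Rw=Ro.from_euler("xyz",o["tool_rot"],degrees=True).as_matrix()
    c=np.array(o["tool_pos"])+Rw@M[:3,3];v=Rw@M[:3,:3]@v;return c+v*(z-c[2])/v[2]
def look(name,view=True):
    o=env.get_obs();q=env.read_camera("wrist");save(q,name+".png")
    print("t",o["time_s"],"tcp",tr(o["tool_pos"]).round(1),o["tool_pos"][2].round(4),"F",o["force"].round(1))
    for r in env.regions_of(q,"mounted_lens_a"):
        m=r["region"];l,tp,rr,b=r["rect"]
        if rr-l>120 or q["image"][m].mean(0)[0]<90: continue
        u=[(l+rr)/2,(tp+b)/2];print(" lens",round(r["conf"],2),np.round(u),tr(wz(o,q,u,.020)).round(1))
    return o,q
E
python3 - <<'E'
from h import *
o,q=look("w2")
for n,u,z in(("TL",(300,72),.012),("slotTL",(503,169),.012),("slotBL",(499,217),.012),("slotTR",(606,178),.012),("slotBR",(601,221),.012),("BLfoot",(309,89),.012)): print(n,tr(wz(o,q,u,z)).round(1))
for u in((402,145),(333,199),(409,243)): print(u,tr(wz(o,q,u,.022)).round(1))
r=env.regions_of(q,"shutter_tab")
for x in r[:2]: print("tab",x["conf"],x["rect"])
E
```

```text
t 2.35 tcp [-118.   -37.6] 0.1014 F [-0.2 -1.   0.1]
 lens 0.87 [395. 145.] [-70.8  31.6]
 lens 0.79 [403. 246.] [-62.  -37.6]
 lens 0.61 [328. 201.] [-114.4   -6.5]
TL [-133.5   80.2]
slotTL [13.9 18.5]
slotBL [ 14.3 -17.7]
slotTR [120.5  19. ]
slotBR [121.5 -18.4]
BLfoot [-127.5   68.3]
(402, 145) [-66.3  31.7]
(333, 199) [-111.2   -5. ]
(409, 243) [-58.1 -35.1]
tab 0.73 [471.7, 234.4, 501.4, 311.0]
```

{"fn": "apply_moves", "kwargs": {
  "targets": [
    [[0,0,-30],[0,0,0]],
    [[0,0,-60],[0,0,0]],
    [[0,0,-80],[0,0,0]],
    [[0,0,-86.5],[0,0,0]],
    [[0,0,-86.5],[0,0,0]],
    [[4,-0.5,-86.5],[0,0,0]],
    [[8,-1,-86.5],[0,0,0]],
    [[11,-1.5,-86.5],[0,0,0]]
  ]
}}

```text
time_s: 3.3
tool_pos: [0.5155, 0.0841, 0.0173]
tool_rot: [-180.0, -0.1, -8.0]
force: [-0.5, 0.1, 0.5]
grip_width: 0.0005
```

```bash
python3 - <<'E'
from h import *
o,q=look("w3")
E
```

```text
t 3.3 tcp [-114.8  -23.4] 0.0173 F [-0.5  0.1  0.5]
 lens 0.72 [422. 182.] [-70.5  31.7]
 lens 0.71 [321. 247.] [-115.    2.]
```

View pics/w3.png

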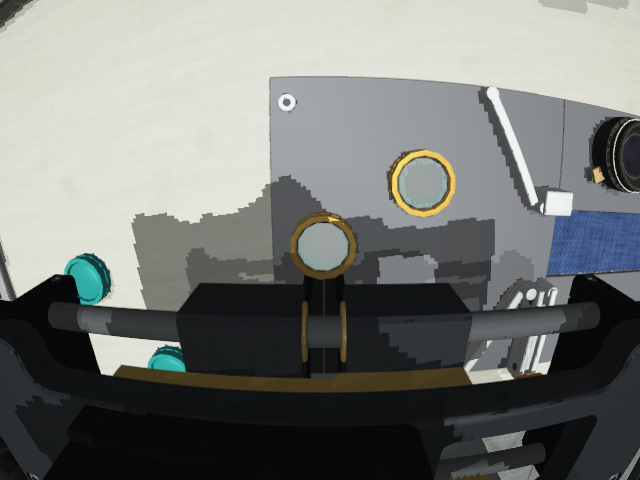

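The lens now sits at about y = +1.5, with the fingertip just below it. I'll go round behind it.

{"fn": "apply_moves", "kwargs": {
  "targets": [
    [[-8,1,0],[0,0,0]],
    [[-6,12,0],[0,0,0]],
    [[-4,24,-1],[0,0,0]],
    [[-3,35,-1],[0,0,0]],
    [[6,34,-1],[0,0,0]],
    [[20,32,-1],[0,0,0]],
    [[31,30,-1],[0,0,0]],
    [[31,30,-1],[0,0,0]]
  ]
}}

```text
time_s: 4.2
tool_pos: [0.547, 0.1136, 0.0151]
tool_rot: [-180.0, -0.1, -8.1]
force: [0.9, -0.7, 0.1]
grip_width: 0.0001
```

```bash
python3 - <<'E'
from h import *
look("w4");look("w4")
E
```

```text
t 4.2 tcp [-148.4    3.7] 0.0151 F [ 0.9 -0.7  0.1]
 lens 0.78 [392. 275.] [-116.1   15.8]
 lens 0.72 [485. 361.] [-59.  -37.1]
 lens 0.71 [484. 243.] [-71.7  31. ]
t 4.3 tcp [-148.6    1.5] 0.0148 F [-0.5 -0.3 -0.7]
 lens 0.78 [394. 274.] [-115.5   14.6]
 lens 0.7 [486. 238.] [-71.4  31.7]
 lens 0.64 [485. 362.] [-59.1 -39.2]
```

View pics/w4.png

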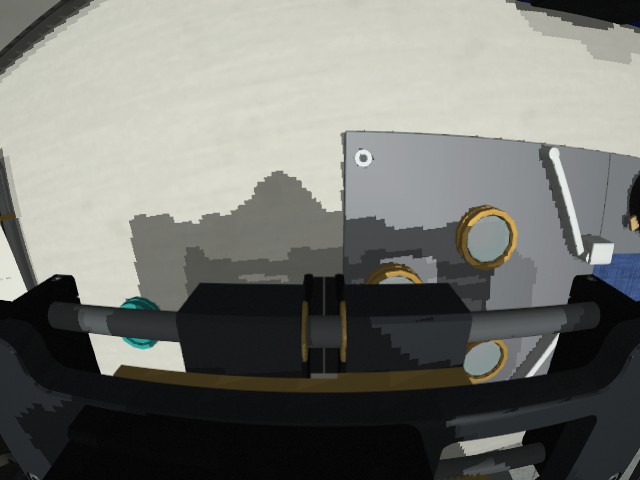

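```bash
cat >> h.py <<'E'
def other():
    for n in("top","scene"):
        p=env.read_camera(n);print(n,[(a,c.tolist()) for a,b,c in lenses(p,.019)])
    return p
E
python3 - <<'E'
from h import *
o,q=look("w5")
print(tr(wz(o,q,(394,264),.022)))
p=other()
E
```

```text
t 4.4 tcp [-148.7    1. ] 0.0148 F [ 0.3  0.1 -0.2]
 lens 0.9 [395. 274.] [-114.9   14. ]
 lens 0.88 [485. 361.] [-59.4 -39.5]
 lens 0.81 [485. 238.] [-71.9  31.4]
[-116.18925559   19.60814732]
top []
scene [(0.69, [-109.5, -1.1]), (0.67, [-68.1, 28.3]), (0.59, [-60.6, -39.3])]
```

The lens centre is at y ≈ 1.5 when the visible edge is corrected for parallax, and the finger is at y ≈ 1. I'll sweep now.

{"fn": "apply_moves", "kwargs": {
  "targets": [
    [[-1.5,-10,0],[0,0,0]],
    [[-3,-20,0],[0,0,0]],
    [[-4.5,-30,0],[0,0,0]],
    [[-6,-40,0],[0,0,0]],
    [[-7.5,-50,0],[0,0,0]],
    [[-9,-60,0],[0,0,0]],
    [[-10.5,-70,0],[0,0,0]],
    [[-12,-80,0],[0,0,0]]
  ]
}}

```text
time_s: 5.5
tool_pos: [0.5329, 0.0333, 0.0151]
tool_rot: [180.0, 0.0, -8.0]
force: [-0.2, 0.6, 0.3]
grip_width: 0.0005
```

```bash
python3 - <<'E'
from h import *
look("w6")
p=other();save(p,"s6.png",(230,200,470,400),3)
E
```

```text
t 5.5 tcp [-66.9   0.8] 0.0151 F [-0.2  0.6  0.3]
 lens 0.85 [375. 274.] [-42.6  13.6]
 lens 0.75 [323. 363.] [-66.5 -35.3]
 lens 0.63 [315. 236.] [-69.9  31.9]
top [(0.38, [-73.0, -42.3])]
scene [(0.61, [-61.6, -38.5]), (0.56, [-32.5, -6.1])]
```

View pics/s6.png

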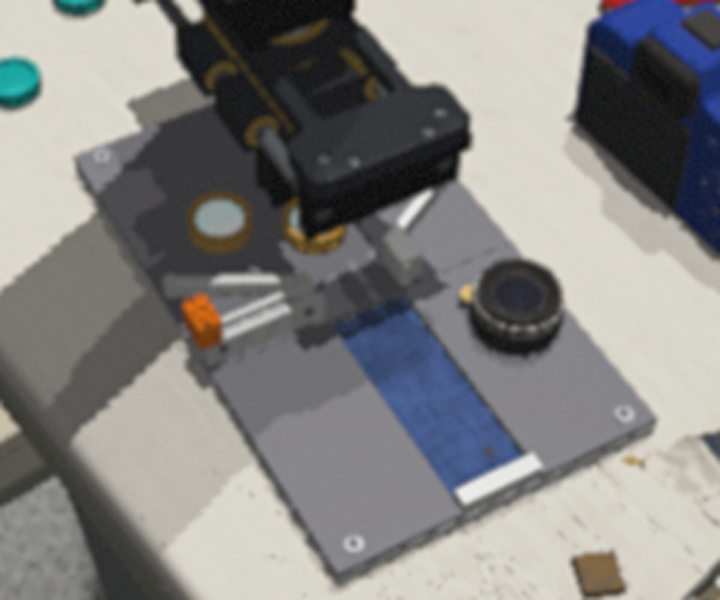

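The lens is ahead of the finger and lined up with the gate, at about x = -42. I'll push on through.

{"fn": "apply_moves", "kwargs": {
  "targets": [
    [[-1.5,-10,0],[0,0,0]],
    [[-3,-20,0],[0,0,0]],
    [[-4.5,-30,0],[0,0,0]],
    [[-6,-40,0],[0,0,0]],
    [[-7.5,-50,0],[0,0,0]],
    [[-9,-60,0],[0,0,0]],
    [[-10.5,-70,0],[0,0,0]],
    [[-12,-80,0],[0,0,0]]
  ]
}}

```text
time_s: 6.6
tool_pos: [0.5208, -0.0467, 0.0151]
tool_rot: [180.0, 0.0, -8.0]
force: [0.5, -0.0, -0.7]
grip_width: 0.0003
```

{"fn": "apply_moves", "kwargs": {
  "targets": [
    [[0,0,0],[0,0,0]],
    [[0,0,10],[0,0,0]],
    [[0,0,40],[0,0,0]],
    [[0,0,80],[0,0,0]],
    [[5,30,100],[0,0,0]],
    [[10,65,100],[0,0,0]],
    [[15,100,100],[0,0,0]],
    [[15,100,100],[0,0,0]]
  ]
}}

```text
time_s: 7.4
tool_pos: [0.5363, 0.0618, 0.1167]
tool_rot: [-179.8, -0.1, -7.4]
force: [-0.1, -0.1, -0.2]
grip_width: 0.0005
```

```bash
python3 - <<'E'
from h import *
env.read_camera("top");look("w7")
p=other();save(p,"s7.png",(230,200,470,400),3)
E
```

```text
t 7.45 tcp [-92.3   0.5] 0.1162 F [-0.5 -0.6  1. ]
 lens 0.96 [490. 237.] [37.8  3.2]
 lens 0.95 [355. 198.] [-69.6  31.4]
 lens 0.81 [364. 273.] [-60.9 -25.7]
top []
scene [(0.77, [44.5, -3.4]), (0.73, [-61.0, -38.6]), (0.65, [-68.2, 28.9])]
```

View pics/w7.png

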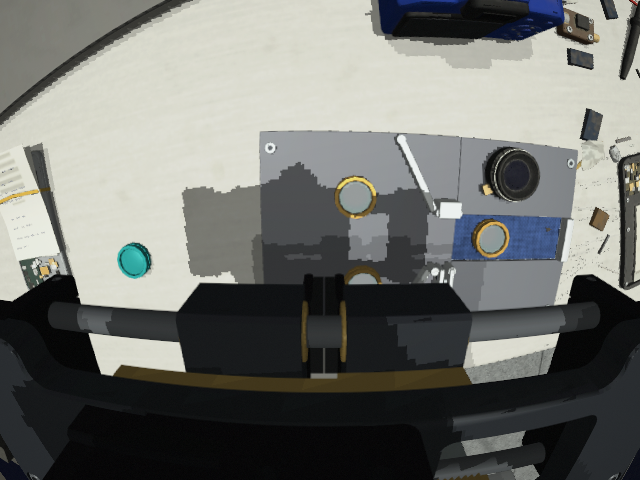

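Lens one is in the slot at about x = 39 mm, y = 1 mm. Next I take the +y lens, at (-70, 31), nudging it to y = 0 from its +y side.

{"fn": "apply_moves", "kwargs": {
  "targets": [
    [[29,-12,0],[0,0,0]],
    [[58,-25,0],[0,0,0]],
    [[58,-25,-20],[0,0,0]],
    [[58,-25,-60],[0,0,0]],
    [[58,-25,-90],[0,0,0]],
    [[58,-25,-99.5],[0,0,0]],
    [[58,-25,-99.5],[0,0,0]]
  ]
}}

```text
time_s: 8.45
tool_pos: [0.5931, 0.0285, 0.0149]
tool_rot: [180.0, 0.2, -8.0]
force: [0.7, -0.1, 0.3]
grip_width: 0.0005
```

{"fn": "apply_moves", "kwargs": {
  "targets": [
    [[-7,1,0],[0,0,0]],
    [[-14,2,0],[0,0,0]],
    [[-21,3,0],[0,0,0]],
    [[-27,4,0],[0,0,0]],
    [[-32,4.5,0],[0,0,0]],
    [[-34,5,0],[0,0,0]],
    [[-34,5,0],[0,0,0]]
  ]
}}

```text
time_s: 9.15
tool_pos: [0.5597, 0.0343, 0.0157]
tool_rot: [180.0, 0.0, -8.0]
force: [0.1, 0.3, -0.9]
grip_width: 0.0005
```

```bash
python3 - <<'E'
from h import *
look("w8")
p=other();save(p,"s8.png",(230,200,470,400),3)
E
```

```text
t 9.15 tcp [-71.6  27.3] 0.0157 F [ 0.1  0.3 -0.9]
 lens 0.83 [520. 329.] [36.   5.5]
top [(0.67, [-62.7, -36.8])]
scene [(0.83, [-61.2, -39.1]), (0.8, [-69.7, -0.5]), (0.61, [44.3, -3.6])]
```

View pics/s8.png

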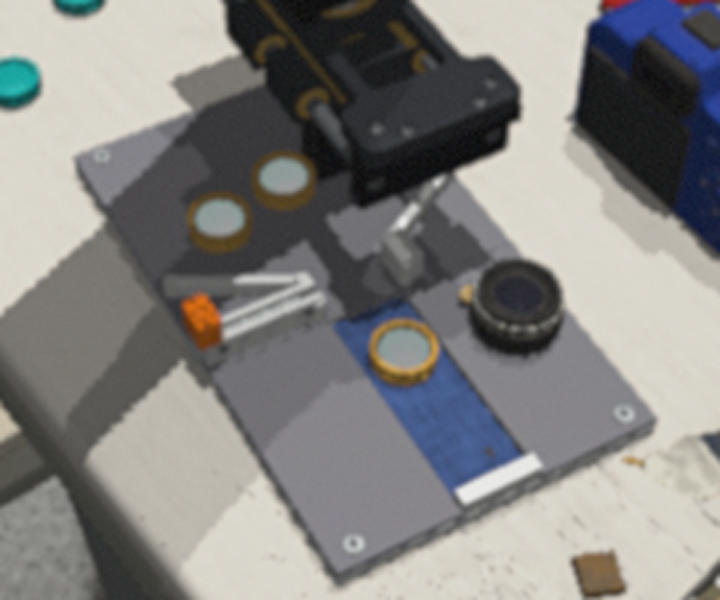

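{"fn": "apply_moves", "kwargs": {
  "targets": [
    [[-1.5,0.2,0],[0,0,0]],
    [[-1.5,0.2,0],[0,0,0]],
    [[8,-1,0],[0,0,0]],
    [[11,16,0],[0,0,0]],
    [[13,34,0],[0,0,0]],
    [[0,36,0],[0,0,0]],
    [[-20.5,38,0],[0,0,0]],
    [[-20.5,38,0],[0,0,0]]
  ]
}}

```text
time_s: 10.25
tool_pos: [0.5377, 0.0729, 0.0152]
tool_rot: [179.9, 0.1, -7.9]
force: [-1.3, -0.8, 0.1]
grip_width: 0.0007
```

```bash
python3 - <<'E'
from h import *
env.read_camera("top");env.read_camera("top");look("w9")
p=other()
E
```

```text
t 10.35 tcp [-106.3    3. ] 0.0158 F [ 0.1 -0.8  0.4]
 lens 0.91 [576. 285.] [35.   5.6]
 lens 0.63 [395. 276.] [-72.2  14.4]
top []
scene [(0.78, [-65.0, -4.8]), (0.69, [-60.3, -38.6])]
```

{"fn": "apply_moves", "kwargs": {
  "targets": [
    [[-3.5,-10,0],[0,0,0]],
    [[-5,-20,0],[0,0,0]],
    [[-6.5,-30,0],[0,0,0]],
    [[-8,-40,0],[0,0,0]],
    [[-9.5,-50,0],[0,0,0]],
    [[-11,-60,0],[0,0,0]]
  ]
}}

```text
time_s: 11.25
tool_pos: [0.5283, 0.0111, 0.0156]
tool_rot: [180.0, 0.0, -8.0]
force: [0.1, -0.3, -0.6]
grip_width: 0.0002
```

```bash
python3 - <<'E'
from h import *
look("w10");p=other()
E
```

```text
t 11.25 tcp [-44.2  -0.6] 0.0156 F [ 0.1 -0.3 -0.6]
 lens 0.71 [372. 273.] [-21.2  12.5]
 lens 0.56 [487. 285.] [37.8  4.9]
top [(0.81, [-63.8, -40.5])]
scene [(0.71, [44.3, -2.7]), (0.66, [-59.0, -39.3]), (0.47, [-13.5, -9.0])]
```

{"fn": "apply_moves", "kwargs": {
  "targets": [
    [[-1,-10,0],[0,0,0]],
    [[-2.5,-20,0],[0,0,0]],
    [[-4,-30,0],[0,0,0]],
    [[-5.5,-40,0],[0,0,0]],
    [[-7,-50,0],[0,0,0]],
    [[-8,-57,0],[0,0,0]],
    [[-8,-57,0],[0,0,0]]
  ]
}}

```text
time_s: 12.25
tool_pos: [0.5202, -0.0465, 0.0155]
tool_rot: [180.0, 0.0, -8.1]
force: [-0.0, -1.0, -0.1]
grip_width: 0.0007
```

{"fn": "apply_moves", "kwargs": {
  "targets": [
    [[0,0,10],[0,0,0]],
    [[0,0,40],[0,0,0]],
    [[0,0,80],[0,0,0]],
    [[5,25,100],[0,0,0]],
    [[10,60,100],[0,0,0]],
    [[-20,90,100],[0,0,0]],
    [[-50,90,100],[0,0,0]],
    [[-50,90,100],[0,0,0]]
  ]
}}

```text
time_s: 13.05
tool_pos: [0.4671, 0.0471, 0.1156]
tool_rot: [179.8, 0.1, -7.7]
force: [-0.5, -1.2, 0.3]
grip_width: 0.0006
```

```bash
python3 - <<'E'
from h import *
env.read_camera("top");env.read_camera("top");look("w11")
p=other();save(p,"s11.png",(230,200,470,400),3)
E
```

```text
t 13.15 tcp [-70.4 -62.3] 0.1164 F [ 0.7  0.7 -0.5]
 lens 0.93 [335. 203.] [-61.5 -35.4]
 lens 0.92 [469. 157.] [37.1  0.1]
 lens 0.71 [506. 158.] [68.4  1.6]
 lens 0.32 [424. 235.] [  5.  -58.8]
top []
scene [(0.91, [-60.4, -39.1]), (0.9, [73.7, -3.7]), (0.78, [42.7, -4.3])]
```

View pics/w11.png

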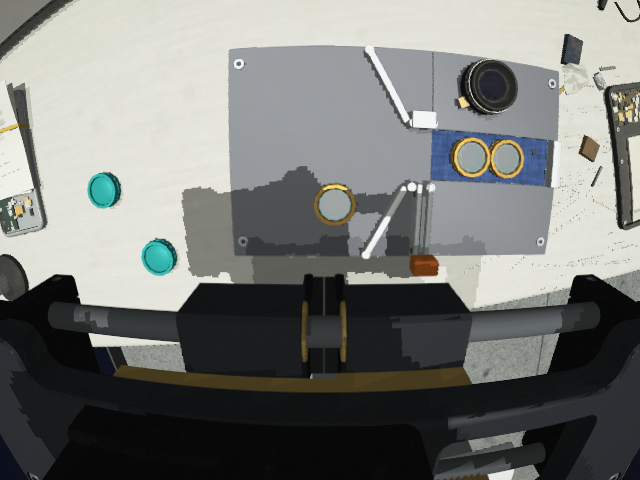

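Two lenses are in single file in the slot. The third is at about (-61.5, -36). I'll lower the finger on its -y side and nudge it to y = 0.

{"fn": "apply_moves", "kwargs": {
  "targets": [
    [[-3,-6,-20],[0,0,0]],
    [[-3,-6,-60],[0,0,0]],
    [[-3,-6,-90],[0,0,0]],
    [[-3,-6,-100],[0,0,0]],
    [[-3,-6,-100.5],[0,0,0]]
  ]
}}

```text
time_s: 13.95
tool_pos: [0.467, 0.0394, 0.0142]
tool_rot: [-180.0, 0.2, -8.0]
force: [-0.3, -0.1, 0.9]
grip_width: 0.0006
```

{"fn": "apply_moves", "kwargs": {
  "targets": [
    [[8,-1,0],[0,0,0]],
    [[16,-2,0],[0,0,0]],
    [[24,-3,0],[0,0,0]],
    [[30,-4,0],[0,0,0]],
    [[34,-4.5,0],[0,0,0]],
    [[36,-5,0],[0,0,0]],
    [[37,-5,0],[0,0,0]],
    [[37,-5,0],[0,0,0]]
  ]
}}

```text
time_s: 14.75
tool_pos: [0.5044, 0.0343, 0.015]
tool_rot: [180.0, 0.0, -8.0]
force: [1.0, -0.0, 0.1]
grip_width: 0.0004
```

```bash
python3 - <<'E'
from h import *
look("w12")
p=other()
E
```

```text
t 14.75 tcp [-63.9 -27.5] 0.015 F [ 1.  -0.   0.1]
 lens 0.81 [524. 238.] [35.2  2.6]
 lens 0.68 [323. 247.] [-63.4  -1.4]
 lens 0.59 [571. 238.] [65.9  2.4]
top []
scene [(0.96, [73.5, -3.5]), (0.9, [42.1, -4.3])]
```

{"fn": "apply_moves", "kwargs": {
  "targets": [
    [[1.7,-0.2,0],[0,0,0]],
    [[1.7,-0.2,0],[0,0,0]],
    [[-8,1,0],[0,0,0]],
    [[-5,18,0],[0,0,0]],
    [[-3,36,0],[0,0,0]],
    [[14,33,0],[0,0,0]],
    [[31.5,31,0],[0,0,0]],
    [[31.5,31,0],[0,0,0]]
  ]
}}

```text
time_s: 15.85
tool_pos: [0.5374, 0.0651, 0.0154]
tool_rot: [-180.0, -0.1, -8.0]
force: [0.3, -0.2, 0.5]
grip_width: 0.0006
```

```bash
python3 - <<'E'
from h import *
env.read_camera("top");env.read_camera("top");look("w13");p=other()
E
```

```text
t 15.95 tcp [-99.   -1.6] 0.0148 F [-0.6 -0.8 -0.6]
 lens 0.95 [396. 275.] [-64.9  11. ]
 lens 0.84 [608. 274.] [65.4  7.1]
 lens 0.74 [565. 280.] [31.6  5.1]
top [(0.62, [66.9, 0.8])]
scene [(0.86, [42.7, -4.3]), (0.68, [73.1, -3.4])]
```

{"fn": "apply_moves", "kwargs": {
  "targets": [
    [[-0.5,-10,0],[0,0,0]],
    [[-2,-20,0],[0,0,0]],
    [[-3.5,-30,0],[0,0,0]],
    [[-5,-40,0],[0,0,0]],
    [[-6.5,-50,0],[0,0,0]],
    [[-8,-60,0],[0,0,0]]
  ]
}}

```text
time_s: 16.85
tool_pos: [0.5278, 0.0041, 0.0151]
tool_rot: [180.0, 0.0, -8.0]
force: [0.3, 1.1, 0.7]
grip_width: 0.0004
```

```bash
python3 - <<'E'
from h import *
look("w14");p=other()
E
```

```text
t 16.85 tcp [-37.3  -0.1] 0.0151 F [0.3 1.1 0.7]
 lens 0.78 [472. 285.] [35.9  6. ]
 lens 0.77 [524. 283.] [66.4  5.8]
 lens 0.61 [374. 275.] [-13.4  12.5]
top []
scene [(0.75, [42.6, -3.7]), (0.68, [73.0, -2.9]), (0.54, [-6.4, -9.4]), (0.33, [-9.9, -73.3])]
```

{"fn": "apply_moves", "kwargs": {
  "targets": [
    [[-1,-9,0],[0,0,0]],
    [[-2.5,-18,0],[0,0,0]],
    [[-4,-27,0],[0,0,0]],
    [[-5.3,-36,0],[0,0,0]],
    [[-6.3,-43,0],[0,0,0]],
    [[-6.5,-45,0],[0,0,0]],
    [[-6.5,-45,0],[0,0,0]]
  ]
}}

```text
time_s: 17.85
tool_pos: [0.5214, -0.0404, 0.0151]
tool_rot: [180.0, 0.0, -8.0]
force: [-0.3, -0.3, -0.3]
grip_width: 0.0004
```

{"fn": "apply_moves", "kwargs": {
  "targets": [
    [[0,0,10],[0,0,0]],
    [[0,0,40],[0,0,0]],
    [[0,0,80],[0,0,0]],
    [[-20,5,100],[0,0,0]],
    [[-50,10,100],[0,0,0]],
    [[-80,15,100],[0,0,0]],
    [[-90,18,100],[0,0,0]],
    [[-90,18,100],[0,0,0]]
  ]
}}

```text
time_s: 18.65
tool_pos: [0.4311, -0.0215, 0.1157]
tool_rot: [179.9, -0.1, -7.9]
force: [0.4, -0.3, 0.4]
grip_width: 0.0004
```

```bash
python3 - <<'E'
from h import *
env.read_camera("top");env.read_camera("top");o,q=look("w15");p=other()
for n in ("wrist",):
    for r in env.regions_of(q,"shutter_tab")[:2]:
        m=r["region"]; hsv=cv2.cvtColor(q["image"],cv2.COLOR_RGB2HSV); print(r["conf"],r["rect"])
hsv=cv2.cvtColor(q["image"],cv2.COLOR_RGB2HSV);m=((hsv[...,0]<14)&(hsv[...,1]>170)&(hsv[...,2]>60)).astype(np.uint8)
n,l,s,c=cv2.connectedComponentsWithStats(m)
for i in range(1,n):
    if s[i][4]>80: print(s[i],c[i],tr(wz(o,q,c[i],.045)))
E
```

```text
t 18.75 tcp [  1.5 -90.6] 0.1158 F [ 1.  -0.1 -0.9]
 lens 0.91 [410. 114.] [62.9  0.5]
 lens 0.81 [450. 115.] [92.2  2. ]
 lens 0.68 [369. 115.] [33.5 -1.5]
top []
scene [(0.66, [96.4, -2.7]), (0.61, [65.6, -3.6]), (0.56, [35.9, -4.5])]
0.86 [307.7, 151.4, 336.6, 238.6]
0.38 [389.7, 90.9, 432.4, 139.5]
[309 216  27  21 525] [322.03238095 226.50666667] [  1.37474733 -74.24535233]
```

View pics/w15.png

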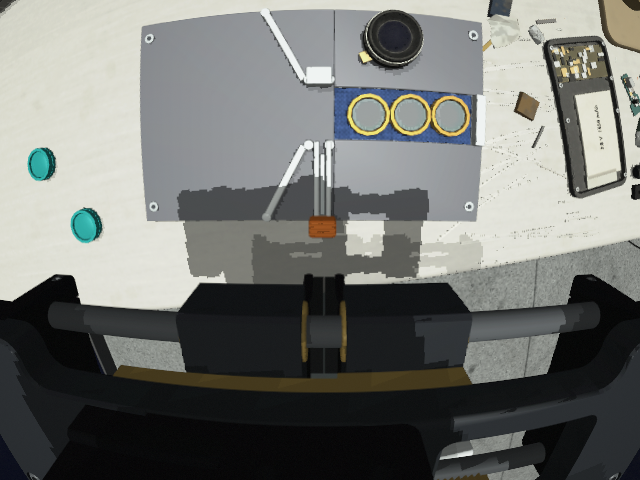

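All three lenses are in single file at x ≈ 33, 63 and 92 mm. The barrel looks unmoved, and the tab is at wrist px (322,226), y ≈ -75. I'll lower the finger behind the tab.

{"fn": "apply_moves", "kwargs": {
  "targets": [
    [[-6,1,0],[0,0,0]],
    [[-6,1,-10],[0,0,0]],
    [[-6,1,-30],[0,0,0]],
    [[-6,1,-50],[0,0,0]],
    [[-6,1,-70],[0,0,0]],
    [[-6,1,-81],[0,0,0]],
    [[-6,1,-81],[0,0,0]]
  ]
}}

```text
time_s: 19.8
tool_pos: [0.4238, -0.0205, 0.0324]
tool_rot: [-180.0, 0.2, -8.0]
force: [-0.4, -0.4, -0.8]
grip_width: 0.0006
```

```bash
python3 - <<'E'
from h import *
o,q=look("w16");print(o["tool_rot"])
p=other();save(p,"s16.png",(230,200,470,400),3)
E
```

```text
t 19.8 tcp [  1.5 -99.7] 0.0324 F [-0.4 -0.4 -0.8]
 lens 0.91 [503.  92.] [91.8  1.3]
 lens 0.82 [449.  90.] [62.2 -0.6]
 lens 0.77 [391.  86.] [33.9 -0.7]
[-179.97055351    0.21169605   -7.95757682]
top [(0.71, [30.8, -0.0]), (0.54, [87.9, 6.5]), (0.52, [59.6, 2.7])]
scene [(0.85, [96.5, -2.7]), (0.61, [36.4, -5.0])]
```

View pics/s16.png

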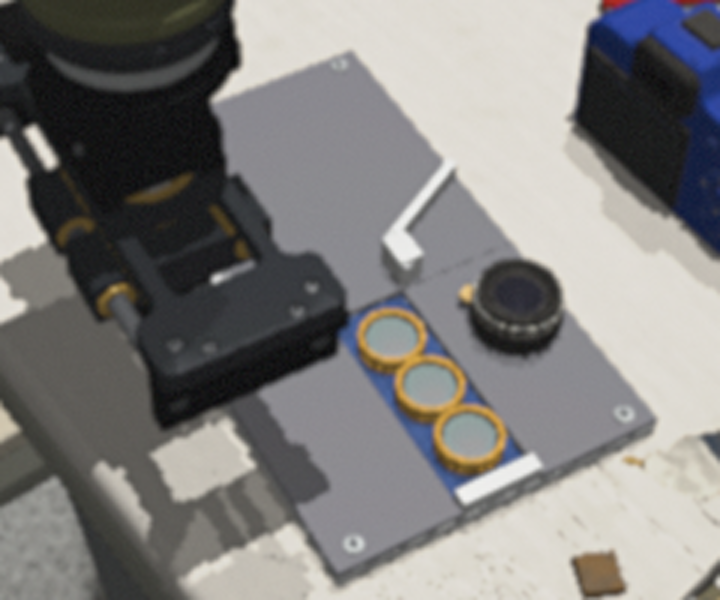

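{"fn": "apply_moves", "kwargs": {
  "targets": [
    [[7,-1,1.5],[0,0,0]],
    [[14,-2,1.5],[0,0,0]],
    [[21,-3,1.5],[0,0,0]],
    [[28,-4,1.5],[0,0,0]],
    [[35,-5,1.5],[0,0,0]],
    [[42,-6,1.5],[0,0,0]],
    [[48,-6.7,1.5],[0,0,0]],
    [[50,-7,1.5],[0,0,0]]
  ]
}}

```text
time_s: 20.9
tool_pos: [0.4762, -0.0278, 0.0355]
tool_rot: [-180.0, 0.0, -8.0]
force: [-0.9, 0.1, 1.4]
grip_width: 0.0004
```

```bash
cat >> h.py <<'E'
def tab(o,q):
    hsv=cv2.cvtColor(q["image"],cv2.COLOR_RGB2HSV);m=((hsv[...,0]<14)&(hsv[...,1]>170)&(hsv[...,2]>60)).astype(np.uint8)
    n,l,s,c=cv2.connectedComponentsWithStats(m)
    for i in range(1,n):
        if s[i][4]>60: print("tab",s[i],tr(wz(o,q,c[i],.045)).round(1),"far edge",tr(wz(o,q,(c[i][0],s[i][1]),.045)).round(1))
E
python3 - <<'E'
from h import *
o,q=look("w17");tab(o,q)
E
```

```text
t 20.9 tcp [  1.4 -46.8] 0.0355 F [-0.9  0.1  1.4]
 lens 0.96 [441. 192.] [61.3  1.2]
 lens 0.88 [496. 192.] [92.3  2.1]
 lens 0.59 [386. 193.] [32.7  0.3]
tab [ 302  247   40   33 1256] [  1.4 -27. ] far edge [  1.4 -19.4]
```

{"fn": "apply_moves", "kwargs": {
  "targets": [
    [[1,-0.1,0],[0,0,0]],
    [[2,-0.3,0],[0,0,0]],
    [[3,-0.4,0],[0,0,0]],
    [[4,-0.5,0],[0,0,0]],
    [[4,-0.5,0],[0,0,0]]
  ]
}}

```text
time_s: 21.5
tool_pos: [0.479, -0.028, 0.0355]
tool_rot: [180.0, 0.1, -8.0]
force: [-3.0, 1.3, 1.6]
grip_width: 0.0004
```

```bash
python3 - <<'E'
from h import *
o,q=look("w18");tab(o,q)
E
```

```text
t 21.5 tcp [  1.3 -44. ] 0.0355 F [-3.   1.3  1.6]
 lens 0.88 [387. 199.] [33.3 -0. ]
 lens 0.81 [441. 198.] [61.3  1.3]
 lens 0.74 [494. 198.] [91.3  2.1]
tab [ 302  248   40   32 1249] [  1.3 -24.2] far edge [  1.3 -16.9]
```

{"fn": "apply_moves", "kwargs": {
  "targets": [
    [[1,-0.1,0],[0,0,0]],
    [[2,-0.3,0],[0,0,0]],
    [[3,-0.4,0],[0,0,0]],
    [[3,-0.4,0],[0,0,0]]
  ]
}}

```text
time_s: 22.0
tool_pos: [0.4792, -0.0282, 0.035]
tool_rot: [179.9, 0.4, -8.0]
force: [-10.5, 1.4, 7.6]
grip_width: 0.0002
```

```bash
python3 - <<'E'
from h import *
o,q=look("w19");tab(o,q)
E
```

```text
t 22.0 tcp [  1.4 -43.8] 0.035 F [-10.5   1.4   7.6]
 lens 0.96 [385. 201.] [32.2 -0.4]
 lens 0.6 [442. 199.] [61.7  1. ]
 lens 0.57 [495. 194.] [91.6  4. ]
tab [ 302  248   40   33 1285] [  1.4 -24. ] far edge [  1.4 -16.5]
```

The tab didn't move and the force rose to 10 N, so the shutter is at its stop. I'll back off, lift and check.

{"fn": "apply_moves", "kwargs": {
  "targets": [
    [[-4,0.5,0],[0,0,0]],
    [[-12,1.5,0],[0,0,0]],
    [[-20,3,0],[0,0,0]],
    [[-30,4,20],[0,0,0]],
    [[-35,5,60],[0,0,0]],
    [[-35,5,100],[0,0,0]],
    [[-35,5,120],[0,0,0]],
    [[-35,5,120],[0,0,0]]
  ]
}}

```text
time_s: 22.9
tool_pos: [0.4499, -0.024, 0.159]
tool_rot: [179.9, -0.4, -8.0]
force: [-0.5, -0.2, 0.1]
grip_width: 0.0004
```

```bash
python3 - <<'E'
from h import *
env.read_camera("top");env.read_camera("top")
o,q=look("w20");tab(o,q);p=other()
for r in env.regions_of(p,"barrel")[:1]: print(r["rect"])
print(env.get_obs()["joint_velocities"].round(2))
E
```

```text
t 23.0 tcp [  1.6 -76. ] 0.1555 F [0.5 0.1 0. ]
 lens 0.78 [364. 136.] [35.2 -1.4]
 lens 0.6 [434. 135.] [92.6  1.3]
 lens 0.57 [397. 136.] [61.8 -0.7]
top []
scene [(0.72, [96.6, -2.8]), (0.71, [65.4, -3.7]), (0.68, [35.9, -4.8])]
[386.2, 282.6, 417.0, 317.3]
[-0.07 -0.18 -0.02 -0.37  0.07 -0.03 -0.1 ]
```

View pics/w20.png

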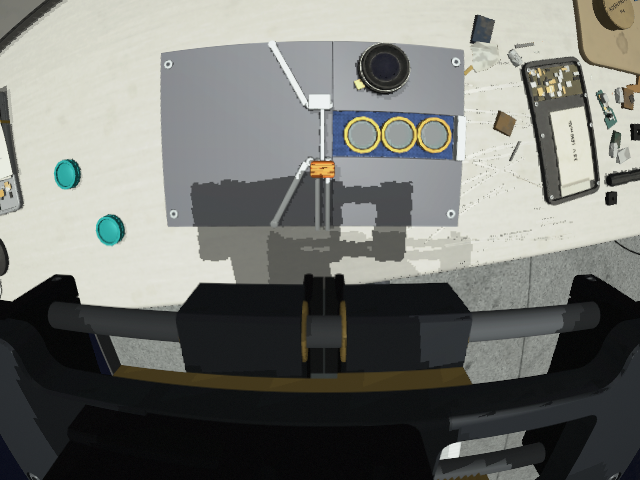

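The blade crosses the gate up to the far post, with the tab at (322,169). All three lenses are flat in the slot at (362,135), (399,135) and (434,135), the barrel is in place, and the robot is clear. I'm handing it in.

```bash
python3 -c "
from cell import env
print(env.sign_off())"
```

```text
the job is handed in; nothing more can be done
None
```

The job is done and handed in at about 23 s: I swept the three brass-ringed lenses through the gate one at a time with the shut fingertips. I then pushed the orange tab until the shutter stopped against its end.

**Last checks:**
- **Lenses:** they lie in single file at about x = 34, 62 and 92 mm, with y within about 2 mm by the wrist camera.
- **Shutter:** at the stop the force rose to about 10 N and the tab no longer moved. The final picture shows the blade right across the gate.
- **Barrel and look-alikes:** the barrel shows within about 3 pixels of where it started in the scene view. I never went near the turquoise look-alikes.
- **Robot:** it ended clear of everything.

**Checks that disagreed or failed:**
- **Scene against wrist camera:** the scene camera put the lenses about 2–4 mm from the wrist readings, much the same offset as it showed on the untouched lenses at the start.
- **Tab position:** the wrist camera put the tab about 3 mm past its nominal shut position, so I went by the stop force and the picture. In the last check the automatic tab finder returned nothing.
- **Top camera:** the lens finder often returned nothing in the top view while the arm was over the tray, including in the last check.

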